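# Tag the pepper mill and turn the spice carousel to bring it to the front

## Robot

A 6-joint arm with a two-finger parallel gripper is mounted at the origin on the work surface; the furniture and walls round the work are solid. World frame = base frame: x ahead of the robot, y to its left, z up, the work surface at z = 0. Lengths are in m, angles in rad, forces in N, time in s.
With the tool pointing down it reaches from about 0.35 to 0.725 m from the base axis. Payload 4.3 kg.
Tool frame: the origin (TCP) lies at the very end of the fingers, on their centre line; the grasp point (between the pads) lies 19 mm behind it; z points along the fingers, y is the line along which they close (so a half turn about z gives the same grasp; the last joint's range is limited). The gripper opens to 85 mm and grips with 20 to 120 N. Pads are 22 mm wide; open, the fingers measure 114 mm over their backs; the gripper's body (76 mm by 85 mm) begins 54 mm behind the grasp point. The pads swing forward as they close: fully open they stand 13 mm farther back than shut.
Start: joints at [1.187, 0.377, 0.081, 1.274, 0, 1.46], TCP at [0.155, 0.554, 0.231] pointing down, gripper open.
Joint ranges: [-2.72, 2.72], [-0.84, 1.66], [-1.02, 1.22], [-1.77, 2.12], [-1.37, 1.28], [-3.14, 3.14]. Speed limits (rad/s): [2.57, 2.57, 3.14, 3.14, 3.14, 3.14].

## Interface

Orientations are given as a unit quaternion [x, y, z, w].
In Python, from workcell import arm, viewer, models gives the robot as it stands. The module is installed in compiled form; this text tells all that it offers.
- The arm moves only by the tool arm_command, never from a script. Its arguments are lists of equal length, an entry for each row: "offset": the shift along the tool's x, y, z each as a share of 10 cm, from -1 to 1, a list of three; "delta_rot": the turn, a rotation vector about the tool's x, y, z each as a share of pi/4 rad, from -1 to 1, a list of three; "gripper": the opening, from -1 (shut) to 1 (fully open). A call has 1 to 20 rows; each row is the pose to reach, as a shift and turn from the pose commanded when the call began, along the tool's axes at that moment; what a row does not reach only later rows make up. A row lasts 1/8 s, in which the tool goes at most 62.5 mm and 10.7 degrees, less where a joint would pass 70% of its speed; a pose out of reach is approached as far as the arm can. A call with a number of a shift or a turn outside -1 to 1 is refused whole. A call with a gripper value outside its range is refused whole. The fingers move at their own pace and stop on an object; the grip force is fixed at half the most. Time passes only in rows, so rows that repeat a pose let the fingers close. It gives the time, the measured TCP pose, the force, the opening and the grip force at its end, in the units of the state.
- arm.state(): the state, without advancing time (a new reading comes with each control period).
- viewer.get_image(name): name is "scene" or "top"; returns a dict with "frame" (480x640x3 uint8, blue, green, red), "z_map" (480x640 float32, m along the optical axis (not along the pixel's ray), 0 where there is no reading), "K" (3x3 intrinsics, pixels), "R" (3x3) and "t" (3): a world point X has camera coordinates R X + t. Camera axes: x right, y down, z forward; pixel columns grow to the right and rows downward; lengths in m; the calibration is good to about 2 mm. A picture is of the moment at which its call begins.
- arm.sign_off(): hands the job in; it is judged then, once.
Trained networks look in the newest picture that a camera, given by its name, has taken for a name from the list of things; names that differ only in an ending like _2 or _b are one class to them, and where a whole thing is asked for, a point or a joint stands for the part that bears it (a point fixed in the world has none). Each returns a list of dicts, best first, with "conf" (0 to 1); they miss things now and then, are a little off and sometimes report something else, mostly with a low value. They report only what shows in the picture. A call takes as long as a camera call. They do not tell look-alikes from the thing itself.
- models.recognise(query, camera): "location" ([x, y, z] in m, in world coordinates, good to about 4 mm: the middle of the surface that is visible of it).
- models.cut_out(query, camera): "mask" (480x640 bool, what is visible of it).
The state is a dict: "t": time; "qpos": joint angles; "qvel": joint speeds; "joint_efforts": joint torques, N m; "position": TCP position; "tool_rot": TCP orientation; "contact_force": force on the tool from outside, world axes, zero at the start; "wrist_torque": the same for the moment, N m; "gripper_width": finger opening in m; "grasp_force": force on a finger pad.
Only numpy, scipy, OpenCV 4.12 (cv2) and the standard library are available. Lean on these libraries where they do the work, as an engineer would, in place of code of your own. Each camera call takes 0.05 s, during which the arm holds its last target. There are 200 camera calls.

## Task

Hang the loose ring tag by its steel ring over the small knob on top of the tall pepper mill and let go of it. Then turn the spice carousel by the bar handle on top of its column until the tagged mill stands in line with the pointer tongue on the carousel's foot, and finish while still gripping the bar handle and holding the carousel still there. Everything on the carousel must stay standing on it, the tag must stay on the mill, and the other things on the worktop are to be left alone.

Things in the scene. Friction and masses are not known exactly. Their poses are not given: they have to be found in the camera images.
- carousel: Fixed foot of the spice carousel: dark wooden disc, 176 mm across, origin on the turning axis at worktop height. Its -x axis runs along the pointer tongue, a bar 16 mm wide and 8 mm thick that shows from under the round deck and ends 152 mm from the axis, roughly towards the robot. Jars stand loose on the deck, about 78 mm from the axis.
- carousel_deck (a joint): Angle of the deck (rad) about the vertical axis, growing anticlockwise seen from above. Stays where left (friction about 0.06 N m); turns over half a turn either way. Deck 244 mm across, upper face 24 mm above the worktop, with an edge rail 4 mm thick, 12 mm high. Column and bar handle are fixed to it; the jars ride loose on it and may topple if it is jerked.
- handle_grip (a point): Point to grip the dark wooden bar handle on top of the carousel's central column (column 16 mm thick): on the turning axis, 215 mm above the worktop. The bar is 56 mm long (along x), 14 mm wide (along y, grip across it) and 34 mm tall; its top is 12 mm above this point, z up. Finish with the grip centred here.
- pepper_mill: Tall turned dark-wood pepper mill, 58 mm across at the foot, 150 mm tall, standing loose on the carousel at its left or right side. Origin at the centre of its underside, z up. Its round head is 50 mm across and ends in a small steel knob 12 mm across and 12 mm high. It may be turned to any yaw.
- mill_knob (a point): Centre of the small steel knob on top of the pepper mill, 144 mm above the mill's underside, 6 mm under the top of the knob; the domed wooden head meets the knob 6 mm below this point. The ring tag's underside comes to rest about 10 mm below this point.
- ring_tag: Loose tag, 5 mm thick, 50 g, lying flat on the worktop to the right: a heavy flat steel ring, 52 mm outside, hole 34 mm, and a light pale wooden leaf 28 mm wide that goes off along the tag's -x axis to 67 mm from the hole's centre. Origin at the hole's centre, at the underside; z up. Let go over the mill's knob, the ring lies nearly level on the round head, knob in its hole.
- spice_jar_a: Glass spice jar, 45 mm across, 106 mm tall, loose on the carousel; origin at the centre of its underside, z up.
- spice_jar_b: Glass spice jar, 45 mm across, 106 mm tall, loose on the carousel; origin at the centre of its underside, z up.
- salt_shaker: Small salt shaker, 44 mm across, 90 mm tall, loose on the carousel; origin at the centre of its underside, z up.
- tin: Food tin, 75 mm across, 58 mm tall, on the worktop; leave alone. Origin at the centre of its underside.
- capsule: Coffee capsule, 37 mm across, 27 mm tall, on the worktop; leave alone. Origin at its underside.
- cup: Small white cup with a handle, 62 x 89 mm, 52 mm tall, on the worktop; leave alone. Origin at its underside.
- keys: Bunch of keys, 94 x 118 mm, 8 mm tall, on the worktop; leave alone. Origin at its underside.
There are look-alikes about, which are no part of the job. What is shaped like the salt_shaker but orange is not meant.

How it is judged:
By the outcome, as a careful person would: the job done as asked, in the order asked, and still so for the second after the job is handed in, while the arm keeps its last pose, push and grip.
It also fails if it takes over 54 s, if anything falls off the work surface, if the arm or the gripper's body presses on something with over 40 N, if the wrist force passes 120 N, or if a joint passes its speed limit or range.

## Working session

There is one attempt and no reset: what is moved stays moved. The work goes in short steps, Python scripts to look and compute and a tool call to move; the robot and the scene stay as the last step left them, time stands still between calls to the robot, and variables do not carry over. Pictures are saved under pics/ and viewed, at most 10 in all, crops included, and the job is handed in when it is done.

Besides the shell and the picture viewer there is one more tool, called after ">>>" as a command line: name --argument value ..., lists and objects as JSON in quotes. arm_command: Moves the arm, as the interface text tells. Shift numbers are shares of 10 cm and turn numbers shares of pi/4 rad, none past 1 either way. Its arguments: {"type":"object","properties":{"offset":{"type":"array"},"delta_rot":{"type":"array"},"gripper":{"type":"array"}},"required":["offset","delta_rot","gripper"]}

```bash
mkdir -p pics
cat > h.py <<'E'
import numpy as np, cv2
from workcell import arm, viewer, models
from scipy.spatial.transform import Rotation as Ro
def pts(im):
    z=im["z_map"]; v,u=np.mgrid[:480,:640]
    K=im["K"]; c=np.stack([(u-K[0,2])/K[0,0]*z,(v-K[1,2])/K[1,1]*z,z],-1)
    return (c-im["t"])@im["R"]   # world
def pix(im,X):
    c=im["R"]@np.array(X)+im["t"]; p=im["K"]@c; return p[:2]/p[2]
def st():
    s=arm.state(); print({k:np.round(s[k],4) for k in("t","qpos","position","tool_rot","contact_force","gripper_width","grasp_force")}); return s
E
python3 - <<'E'
from h import *
st()
for c in("scene","top"):
    im=viewer.get_image(c); cv2.imwrite(f"pics/{c}0.png",im["frame"])
    for q in("carousel","carousel_deck","handle_grip","pepper_mill","mill_knob","ring_tag","spice_jar_a","salt_shaker","tin","capsule","cup","keys"):
        print(c,q,[(np.round(d["location"],3).tolist(),round(d["conf"],2)) for d in models.recognise(q,c)[:4]])
E
```

```text
{'t': np.float64(0.0), 'qpos': array([ 1.1867,  0.3781,  0.0796,  1.2744, -0.    ,  1.4605]), 'position': array([0.1552, 0.553 , 0.2304]), 'tool_rot': array([ 1.365e-01,  9.906e-01, -1.000e-03, -2.000e-04]), 'contact_force': array([-0.7301, -0.3188,  0.4602]), 'gripper_width': np.float64(0.0855), 'grasp_force': np.float64(0.0)}
scene carousel [([0.441, -0.022, 0.018], 0.65)]
scene carousel_deck [([0.443, -0.019, 0.023], 0.86)]
scene handle_grip [([0.436, -0.02, 0.022], 0.73)]
scene pepper_mill [([0.434, 0.057, 0.091], 0.68)]
scene mill_knob [([0.436, 0.058, 0.093], 0.97)]
scene ring_tag [([0.404, -0.31, 0.008], 0.82)]
scene spice_jar_a [([0.468, -0.087, 0.087], 0.67), ([0.404, -0.041, 0.085], 0.6)]
scene salt_shaker [([0.539, 0.014, 0.074], 0.78), ([0.483, -0.258, 0.044], 0.63)]
scene tin [([0.394, -0.525, 0.05], 0.76)]
scene capsule [([0.301, -0.215, 0.01], 0.75)]
scene cup [([0.524, 0.296, 0.037], 0.56)]
scene keys [([0.261, -0.381, 0.004], 0.56), ([0.439, -0.025, 0.023], 0.18)]
top carousel [([0.433, 0.003, 0.023], 0.78)]
top carousel_deck [([0.434, 0.002, 0.02], 0.6)]
top handle_grip [([0.436, 0.003, 0.027], 0.94)]
top pepper_mill [([0.443, 0.066, 0.152], 0.75)]
top mill_knob [([0.445, 0.064, 0.15], 0.87), ([0.312, -0.211, 0.01], 0.37)]
top ring_tag [([0.407, -0.31, 0.002], 0.72)]
top spice_jar_a [([0.404, -0.035, 0.13], 0.8), ([0.468, -0.077, 0.091], 0.52)]
top salt_shaker [([0.489, -0.243, 0.078], 0.76)]
top tin [([0.423, -0.516, 0.056], 0.6)]
top capsule [([0.311, -0.21, 0.01], 0.67)]
top cup [([0.54, 0.311, 0.033], 0.81)]
top keys []
```

View pics/scene0.png

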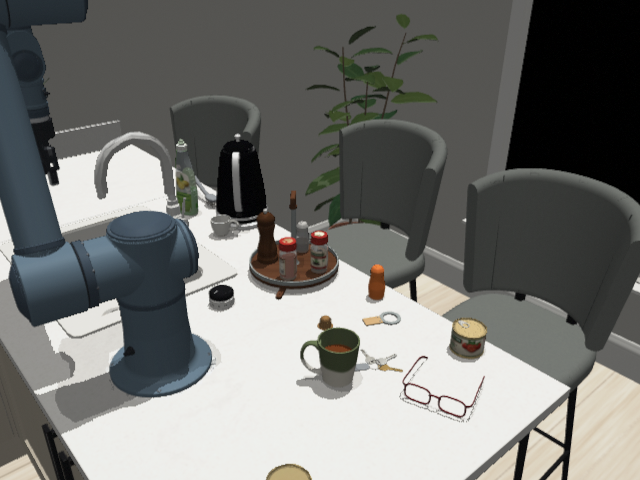

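View pics/top0.png

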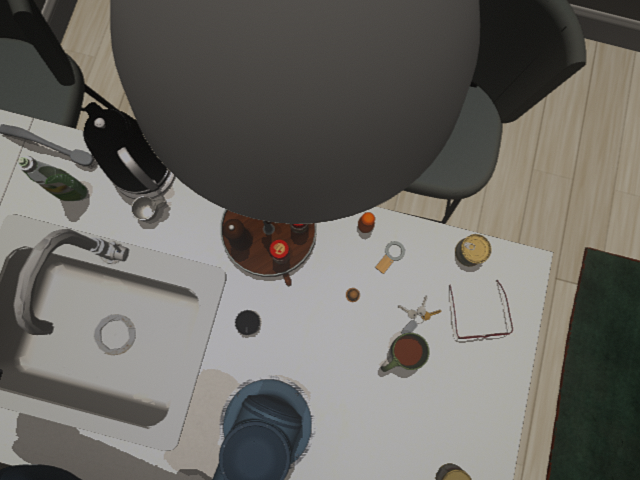

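The pictures show the mill (scene 267,240; top 235,230), the handle (scene 293,200; top 268,227), the tongue tip (scene 281,292; top 288,282), and the tag with its ring at top (395,249) and leaf at (382,264). The orange look-alike shaker stands just beyond the tag.

Run:
```python
from h import *
out=[]
for c in("scene","top"):
    im=viewer.get_image(c); P=pts(im); z=P[...,2]; ok=im["z_map"]>0
    np.savez(f"{c}.npz",**im)
    print(c,"cam",np.round(-im["R"].T@im["t"],2))
    r=np.hypot(P[...,0]-.437,P[...,1]-.0)
    for nm,m in dict(handle=(r<.05)&(z>.195)&(z<.26),knobtop=(np.hypot(P[...,0]-.445,P[...,1]-.066)<.04)&(z>.15)&(z<.2),head=(np.hypot(P[...,0]-.445,P[...,1]-.066)<.045)&(z>.13)&(z<.2),
      rail=(r>.105)&(r<.14)&(z>.029)&(z<.045)).items():
        Q=P[m&ok]
        if len(Q)<3: print(nm,len(Q)); continue
        print(nm,len(Q),"mean",np.round(Q.mean(0),4),"min",np.round(Q.min(0),4),"max",np.round(Q.max(0),4))
        if nm=="rail":
            A=np.c_[2*Q[:,:2],np.ones(len(Q))]; s=np.linalg.lstsq(A,(Q[:,:2]**2).sum(1),rcond=None)[0]
            print(" circle",s[:2],np.sqrt(s[2]+s[0]**2+s[1]**2))
    mk=models.cut_out("ring_tag",c)
    if mk:
        Q=P[mk[0]["mask"]&ok]; print("tag",len(Q),np.round(Q.mean(0),4),np.percentile(Q[:,2],[5,50,95]))
    if c=="top":
        q=P[100,300]; print("lamp",q, P[200,300])
    f=im["frame"]; a,b=((270,190),(370,320)) if c=="scene" else ((210,205),(310,295))
    u=pix(im,[.44,0,.08]).astype(int); w=pix(im,[.40,-.31,0]).astype(int)
    def crop(p,s=45): return cv2.resize(f[p[1]-s+10:p[1]+s+10,p[0]-s-10:p[0]+s+10],(390,290),interpolation=cv2.INTER_CUBIC)
    print(u,w); out.append(np.hstack([crop(u,65),crop(w)]))
cv2.imwrite("pics/crop1.png",np.vstack(out))
```

```text
scene cam [-0.64 -0.84  0.82]
handle 95 mean [ 0.4625 -0.0136  0.2153] min [ 0.4511 -0.0239  0.1952] max [0.4843 0.004  0.2301]
knobtop 143 mean [0.4454 0.065  0.1584] min [0.4278 0.045  0.15  ] max [0.4697 0.0879 0.1759]
head 266 mean [0.4427 0.0625 0.15  ] min [0.4261 0.0443 0.13  ] max [0.4697 0.0961 0.1759]
rail 150 mean [ 0.4676 -0.0682  0.0346] min [ 0.4024 -0.1248  0.0291] max [0.5617 0.1186 0.045 ]
 circle [ 0.44930039 -0.00469553] 0.11230679764688818
tag 221 [ 0.4046 -0.3135  0.0047] [0.0021257  0.00471344 0.00761789]
[283 249] [378 321]
top cam [ 0.22 -0.09  1.26]
handle 11 mean [ 0.4563 -0.0116  0.2058] min [ 0.455  -0.0175  0.1966] max [ 0.4586 -0.0069  0.2213]
knobtop 322 mean [0.452  0.0709 0.1581] min [0.4294 0.049  0.15  ] max [0.4762 0.0946 0.176 ]
head 375 mean [0.451  0.0703 0.1563] min [0.4294 0.0475 0.1305] max [0.4775 0.0953 0.176 ]
rail 129 mean [0.4665 0.0183 0.0345] min [ 0.4154 -0.121   0.0292] max [0.525  0.1192 0.0408]
 circle [ 0.47895333 -0.00049843] 0.11873222019675082
tag 292 [ 0.4078 -0.3096  0.0035] [-0.00082232  0.00345535  0.0077307 ]
lamp [ 0.31345612 -0.08603261  1.06802853] [ 0.28900389 -0.0856265   1.00164342]
[266 240] [388 260]
```

View pics/crop1.png

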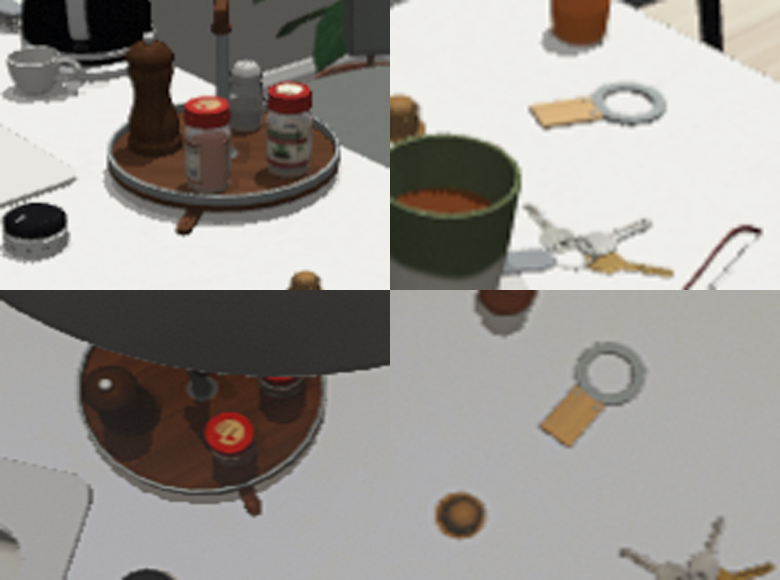

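```bash
cat > meas.py <<'E'
from h import *
from scipy.optimize import least_squares
D={c:dict(np.load(c+".npz")) for c in("scene","top")}
def ray(im,uv,z):
    uv=np.atleast_2d(uv).astype(float); d=np.c_[uv,np.ones(len(uv))]@np.linalg.inv(im["K"]).T@im["R"]
    o=-im["R"].T@im["t"]; return o+d*((z-o[2])/d[:,2])[:,None]
for c,im in D.items():
    P=pts(im); z=P[...,2]; hsv=cv2.cvtColor(im["frame"],cv2.COLOR_BGR2HSV).astype(int)
    near=np.hypot(P[...,0]-.405,P[...,1]+.31)<.075
    near&=(z<.02)
    bg=np.median(im["frame"][near],axis=0); diff=np.abs(im["frame"].astype(int)-bg).max(-1)
    wood=near&(hsv[...,1]>90); 
    v,u=np.where(wood); L=ray(im,np.c_[u,v],.005)
    n,lab,sts,cen=cv2.connectedComponentsWithStats((near&(diff>25)).astype(np.uint8))
    ring=near&(diff>25)&(hsv[...,1]<=60)
    v,u=np.where(ring); Q=ray(im,np.c_[u,v],.005)
    # ring fit: most points within 17..26 of centre
    c0=L[:,:2].mean(0)
    def f(p): 
        r=np.hypot(*(Q[:,:2]-p).T); return (r-.0215)
    best=min((least_squares(f,Q[:,:2].mean(0)+d,loss="soft_l1",f_scale=.004) for d in [(0,0),(.02,-.02),(.01,-.03)]),key=lambda s:s.cost)
    print(c,"bg",bg,"leaf",len(L),np.round(c0,4),"ring",len(Q),np.round(best.x,4),np.abs(best.fun).mean())
    d=best.x-c0; print(" dir leaf->ring deg",np.degrees(np.arctan2(d[1],d[0])),np.hypot(*d))
    r=np.hypot(P[...,0]-.465,P[...,1]+.0)
    for nm,lo,hi in(("handle",.195,.24),("column",.1,.18)):
        m=(r<.04)&(z>lo)&(z<hi); v,u=np.where(m); print(nm,m.sum(),"uv",u.min() if len(u) else 0,u.max() if len(u) else 0,v.min() if len(u) else 0,v.max() if len(u) else 0, np.round(np.median(P[m],0),4))
    m=(r>.10)&(r<.14)&(z>.0315)&(z<.039); Q=P[m]
    s=least_squares(lambda p:np.hypot(*(Q[:,:2]-p).T)-.1205,[.463,-.003],loss="soft_l1",f_scale=.002); print("deck fix R",len(Q),np.round(s.x,4),np.abs(s.fun).mean())
    m=(r>.127)&(r<.165)&(z<.02)&(hsv[...,1]>90)&(P[...,0]<.40); print("tongue",m.sum(),np.round(P[m].mean(0),4),np.round(P[m][np.argmin(P[m][:,0])],4))
    # knob
    m=(np.hypot(P[...,0]-.448,P[...,1]-.068)<.02)&(z>.15)
    t=P[m&(z>.166)]; print("knob",len(t),np.round(t.mean(0),4),"zmax",z[m].max())
    v,u=np.where(m&(hsv[...,1]<70)&(hsv[...,2]>90)); print("bright uv",np.c_[u,v].mean(0),len(u), np.round(ray(im,np.c_[u,v].mean(0),.168),4))
im=D["scene"]; u=pix(im,[.463,-.005,.21]).astype(int); f=im["frame"]
a=cv2.resize(f[u[1]-25:u[1]+35,u[0]-30:u[0]+30],(400,400),interpolation=cv2.INTER_NEAREST)
P=pts(im); print("rows of handle x/y"); 
for v in range(u[1]-14,u[1]+12,3): print(v,[(uu,*np.round(P[v,uu],3)) for uu in range(u[0]-6,u[0]+8) if .15<P[v,uu,2]<.26 and P[v,uu,0]<.52])
cv2.imwrite("pics/handle.png",a)
E
python3 meas.py
```

```text
scene bg [235. 238. 239.] leaf 102 [ 0.3889 -0.2987] ring 215 [ 0.4209 -0.3267] 0.008187475635927496
 dir leaf->ring deg -41.158431408259595 0.042556121784519084
handle 109 uv 290 295 191 209 [ 0.4607 -0.0138  0.22  ]
column 134 uv 291 295 211 238 [ 0.4749 -0.0054  0.1417]
deck fix R 291 [ 0.4787 -0.002 ] 0.002740340869221791
tongue 15 [ 0.343  -0.0554  0.0072] [ 0.336  -0.0555  0.0091]
knob 15 [0.4516 0.0703 0.1703] zmax 0.1759205520053663
bright uv [264.5 210.2] 10 [[0.4586 0.0761 0.168 ]]
top bg [170. 172. 173.] leaf 161 [ 0.3914 -0.296 ] ring 214 [ 0.4247 -0.3238] 0.005472791815218398
 dir leaf->ring deg -39.81599537513895 0.04339356473189706
handle 11 uv 266 271 221 223 [ 0.4559 -0.0111  0.2025]
column 12 uv 263 268 221 224 [0.4739 0.0011 0.1214]
deck fix R 254 [ 0.4818 -0.0008] 0.0012267134731381013
tongue 17 [ 0.3438 -0.0503  0.0077] [ 0.3396 -0.0523  0.0139]
knob 23 [0.4532 0.0727 0.1711] zmax 0.17604066067536236
bright uv [230.88235294 226.58823529] 17 [[0.4545 0.0743 0.168 ]]
rows of handle x/y
188 []
191 [(291, np.float64(0.494), np.float64(0.014), np.float64(0.226)), (292
[... 2364 characters left out ...]
64(0.454), np.float64(-0.012), np.float64(0.196)), (291, np.float64(0.455), np.float64(-0.014), np.float64(0.197)), (292, np.float64(0.457), np.float64(-0.016), np.float64(0.196)), (293, np.float64(0.46), np.float64(-0.017), np.float64(0.195)), (294, np.float64(0.457), np.float64(-0.022), np.float64(0.198)), (295, np.float64(0.481), np.float64(-0.007), np.float64(0.185))]
212 [(291, np.float64(0.474), np.float64(0.0), np.float64(0.177)), (292, np.float64(0.472), np.float64(-0.005), np.float64(0.179)), (293, np.float64(0.472), np.float64(-0.008), np.float64(0.18)), (294, np.float64(0.478), np.float64(-0.007), np.float64(0.177)), (295, np.float64(0.487), np.float64(-0.004), np.float64(0.173))]
```

View pics/handle.png

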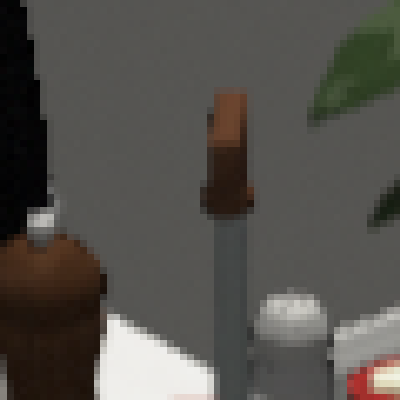

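The crop shows the handle nearly end-on from the scene camera, so its bar runs at about 35° azimuth. Next I'll refine the tag by template matching and check the heights along my path.

```bash
cat > tag.py <<'E'
from meas import *
print("=====")
def rect(im,z,cx,cy,half,s=.0005):
    n=int(2*half/s); i,j=np.mgrid[:n,:n]; X=np.stack([cx-half+s*i,cy-half+s*j,np.full(i.shape,z)],-1)
    c=X@im["R"].T+im["t"]; p=c@im["K"].T; m=(p[...,:2]/p[...,2:]).astype(np.float32)
    return cv2.remap(im["frame"],m[...,0],m[...,1],cv2.INTER_CUBIC)
H=.08;s=.0005
for c,im in D.items():
    R=rect(im,.005,.408,-.312,H).astype(float)
    bg=np.median(R.reshape(-1,3),0); d=np.clip(np.abs(R-bg).max(-1)/60,0,1).astype(np.float32)
    best=(-1,)
    for a in np.arange(-70,-10,1.):
        n=200; i,j=np.mgrid[:n,:n]; X=(i-n/2)*s; Y=(j-n/2)*s; t=np.radians(a)
        x=np.cos(t)*X+np.sin(t)*Y; y=-np.sin(t)*X+np.cos(t)*Y  # template frame offset so tag middle centred
        x=x+ -.02
        r=np.hypot(x,y); T=(((r<.026)&(r>.017))|((x<-.024)&(x>-.067)&(abs(y)<.014))).astype(np.float32)
        T=cv2.GaussianBlur(T,(0,0),2)
        m=cv2.matchTemplate(d,T,cv2.TM_CCOEFF_NORMED); _,v,_,l=cv2.minMaxLoc(m)
        if v>best[0]:
            ctr=np.array([.408-H+s*(l[1]+n/2),-.312-H+s*(l[0]+n/2)])+.02*np.array([np.cos(t),np.sin(t)]); best=(v,a,np.round(ctr,4))
    print(c,best)
P=np.vstack([pts(im)[im["z_map"]>0] for im in D.values()])
P=P[(P[:,2]<.6)&(P[:,2]>-.02)]
print("max z (cm): rows y .6..-.5, cols x 0.1.. .75")
for y in np.arange(.65,-.55,-.1):
    print(f"{y:5.2f}",[int(100*max([0,*P[(abs(P[:,0]-x)<.05)&(abs(P[:,1]-y)<.05),2]])) for x in np.arange(.1,.8,.1)])
E
python3 tag.py | sed -n '/=====/,$p'
```

```text
=====
scene (0.8818673491477966, np.float64(-40.0), array([ 0.4228, -0.3284]))
top (0.9703479409217834, np.float64(-40.0), array([ 0.4253, -0.3239]))
max z (cm): rows y .6..-.5, cols x 0.1.. .75
 0.65 [1, 25, 1, 1, 1, 0, 6]
 0.55 [59, 59, 0, 1, 10, 25, 6]
 0.45 [56, 59, 35, 34, 12, 24, 3]
 0.35 [0, 0, 34, 33, 5, 27, 27]
 0.25 [1, 1, 1, 1, 5, 24, 24]
 0.15 [1, 1, 1, 3, 4, 0, 0]
 0.05 [33, 4, 4, 17, 22, 11, 0]
-0.05 [33, 0, 1, 13, 23, 5, 0]
-0.15 [0, 0, 0, 3, 13, 0, 0]
-0.25 [9, 10, 3, 0, 9, 0, 0]
-0.35 [10, 10, 0, 0, 0, 0, 0]
-0.45 [0, 4, 3, 6, 5, 0, 0]
-0.55 [0, 4, 3, 6, 6, 0, 0]
```

```bash
cat >> tag.py <<'E'
print("#####")
for y in np.arange(.66,.12,-.04):
    print(f"{y:5.2f}",[int(100*max([0,*P[(abs(P[:,0]-x)<.02)&(abs(P[:,1]-y)<.02),2]])) for x in np.arange(.06,.7,.04)])
E
python3 tag.py | sed -n '/#####/,$p'
```

```text
#####
 0.66 [1, 0, 0, 0, 0, 0, 0, 1, 1, 1, 1, 1, 1, 0, 0, 0]
 0.62 [1, 1, 0, 25, 0, 0, 0, 0, 0, 1, 1, 1, 0, 0, 0, 0]
 0.58 [1, 0, 0, 27, 0, 0, 0, 0, 0, 1, 1, 1, 0, 0, 0, 0]
 0.54 [1, 59, 59, 50, 0, 0, 0, 0, 0, 1, 1, 1, 15, 23, 0, 3]
 0.50 [1, 59, 59, 59, 0, 0, 0, 0, 0, 1, 1, 1, 20, 25, 17, 3]
 0.46 [1, 0, 34, 0, 30, 33, 33, 0, 1, 1, 1, 0, 13, 18, 12, 3]
 0.42 [0, 0, 0, 0, 30, 34, 35, 35, 34, 31, 2, 0, 0, 0, 3, 0]
 0.38 [0, 0, 0, 0, 0, 0, 34, 33, 33, 31, 11, 0, 0, 20, 25, 25]
 0.34 [0, 0, 0, 0, 0, 0, 0, 0, 8, 15, 1, 5, 5, 22, 25, 27]
 0.30 [0, 0, 0, 0, 0, 0, 0, 1, 1, 1, 0, 5, 5, 24, 25, 25]
 0.26 [0, 0, 0, 0, 0, 0, 0, 1, 1, 1, 0, 5, 21, 24, 21, 22]
 0.22 [1, 1, 1, 1, 0, 0, 0, 1, 1, 1, 0, 0, 0, 0, 0, 0]
 0.18 [1, 1, 1, 1, 1, 1, 1, 1, 1, 1, 0, 0, 0, 0, 0, 0]
 0.14 [0, 0, 0, 1, 1, 1, 1, 1, 1, 0, 0, 0, 0, 0, 0, 0]
```

>>> arm_command --offset '[[0,-0.3,-0.1],[0,-0.65,-0.3],[0,-1,-0.5],[0,-1,-0.5]]' --delta_rot '[[0,0,0],[0,0,0],[0,0,0],[0,0,0]]' --gripper '[1,1,1,1]'

```text
t: 2.0
position: [0.1282, 0.4566, 0.2834]
tool_rot: [0.137, 0.991, 0.002, 0.0]
contact_force: [-0.6, 1.1, 1.0]
gripper_width: 0.0856
grasp_force: 0.0
```

>>> arm_command --offset '[[0,-0.2,-0.2],[0,-0.4,-0.4],[0,-0.6,-0.5],[0,-0.6,-0.5]]' --delta_rot '[[0,0,0.18],[0,0,0.36],[0,0,0.54],[0,0,0.54]]' --gripper '[1,1,1,1]'

```text
t: 2.5
position: [0.1124, 0.4, 0.3319]
tool_rot: [0.341, 0.94, 0.001, 0.0]
contact_force: [0.1, -0.0, 0.9]
gripper_width: 0.0853
grasp_force: 0.0
```

>>> arm_command --offset '[[-0.35,0,0],[-0.7,0,0],[-1,0,0],[-1,0,0]]' --delta_rot '[[0,0,0],[0,0,0],[0,0,0],[0,0,0]]' --gripper '[1,1,1,1]'

```text
t: 3.0
position: [0.1903, 0.3353, 0.3304]
tool_rot: [0.343, 0.939, -0.0, -0.0]
contact_force: [-1.3, 0.1, -0.1]
gripper_width: 0.0852
grasp_force: 0.0
```

>>> arm_command --offset '[[-0.4,0,0],[-0.8,0,0],[-1,0,0]]' --delta_rot '[[0,0,0],[0,0,0],[0,0,0]]' --gripper '[1,1,1]'

```text
t: 3.38
position: [0.2667, 0.2712, 0.3306]
tool_rot: [0.342, 0.94, -0.0, -0.0]
contact_force: [0.2, -0.3, 0.7]
gripper_width: 0.0854
grasp_force: 0.0
```

>>> arm_command --offset '[[-0.4,0,0],[-0.8,0,0],[-1,0,0]]' --delta_rot '[[0,0,0],[0,0,0],[0,0,0]]' --gripper '[1,1,1]'

```text
t: 3.75
position: [0.3437, 0.2068, 0.3305]
tool_rot: [0.342, 0.94, 0.0, -0.0]
contact_force: [-0.5, -0.0, 0.0]
gripper_width: 0.0856
grasp_force: 0.0
```

>>> arm_command --offset '[[-0.3,-0.3,0],[-0.7,-0.6,0],[-1,-0.8,0],[-1,-0.8,0]]' --delta_rot '[[0,0,0],[0,0,0],[0,0,0],[0,0,0]]' --gripper '[1,1,1,1]'

```text
t: 4.25
position: [0.3684, 0.0804, 0.3306]
tool_rot: [0.343, 0.939, 0.0, -0.0]
contact_force: [-0.4, 0.7, -0.4]
gripper_width: 0.0854
grasp_force: 0.0
```

>>> arm_command --offset '[[-0.3,-0.3,0],[-0.7,-0.7,0],[-1,-1,0],[-1,-1,0]]' --delta_rot '[[0,0,0],[0,0,0],[0,0,0],[0,0,0]]' --gripper '[1,1,1,1]'

```text
t: 4.75
position: [0.3805, -0.0606, 0.3306]
tool_rot: [0.343, 0.939, 0.0, -0.0]
contact_force: [-0.1, 0.6, -0.3]
gripper_width: 0.0856
grasp_force: 0.0
```

>>> arm_command --offset '[[-0.3,-0.3,0],[-0.7,-0.7,0],[-1,-1,0],[-1,-1,0]]' --delta_rot '[[0,0,0],[0,0,0],[0,0,0],[0,0,0]]' --gripper '[1,1,1,1]'

```text
t: 5.25
position: [0.3932, -0.201, 0.3304]
tool_rot: [0.342, 0.94, 0.0, -0.0]
contact_force: [-0.5, 0.4, -0.9]
gripper_width: 0.0852
grasp_force: 0.0
```

>>> arm_command --offset '[[-0.35,-0.25,0.1],[-0.7,-0.5,0.5],[-1,-0.75,1],[-1,-0.75,1]]' --delta_rot '[[0,0,0],[0,0,0],[0,0,0],[0,0,0]]' --gripper '[1,1,1,1]'

```text
t: 5.75
position: [0.4199, -0.3199, 0.2266]
tool_rot: [0.341, 0.94, 0.002, -0.004]
contact_force: [0.2, 2.0, 0.7]
gripper_width: 0.0852
grasp_force: 0.0
```

>>> arm_command --offset '[[-0.04,0,0.5],[-0.04,0,1],[-0.04,0,1]]' --delta_rot '[[0,0,0],[0,0,0],[0,0,0]]' --gripper '[1,1,1]'

```text
t: 6.12
position: [0.422, -0.3201, 0.1289]
tool_rot: [0.34, 0.94, 0.002, -0.004]
contact_force: [0.0, 0.2, 0.1]
gripper_width: 0.0854
grasp_force: 0.0
```

>>> arm_command --offset '[[0,0,0.3],[0,0,0.6],[0,0,0.8],[0,0,0.8]]' --delta_rot '[[0,0,0],[0,0,0],[0,0,0],[0,0,0]]' --gripper '[1,1,1,1]'

```text
t: 6.62
position: [0.4246, -0.3241, 0.0529]
tool_rot: [0.341, 0.94, 0.0, 0.0]
contact_force: [0.0, -0.6, 0.2]
gripper_width: 0.0854
grasp_force: 0.0
```

Run:
```python
from h import *
st()
o=[]
for c in("scene","top"):
    im=viewer.get_image(c); w=pix(im,[.4245,-.3255,.03]).astype(int); f=im["frame"]
    p=f[max(0,w[1]-50):w[1]+40,w[0]-50:w[0]+50]; o.append(cv2.resize(p,(400,360),interpolation=cv2.INTER_CUBIC))
    P=pts(im); m=(np.hypot(P[...,0]-.4245,P[...,1]+.3255)<.08)&(P[...,2]>.006)&(P[...,2]<.05); print(c,np.percentile(P[m][:,2],[0,5,20]) if m.any() else 0)
cv2.imwrite("pics/pre.png",np.hstack(o))
```

```text
{'t': np.float64(6.625), 'qpos': array([-7.710e-01,  4.192e-01, -3.444e-01,  8.065e-01,  5.000e-04,
       -7.480e-02]), 'position': array([ 0.4246, -0.3241,  0.0529]), 'tool_rot': array([3.411e-01, 9.400e-01, 1.000e-04, 4.000e-04]), 'contact_force': array([ 0.0096, -0.5966,  0.2059]), 'gripper_width': np.float64(0.0854), 'grasp_force': np.float64(0.0)}
scene [0.00605696 0.0061492  0.00639244]
top 0
```

View pics/pre.png

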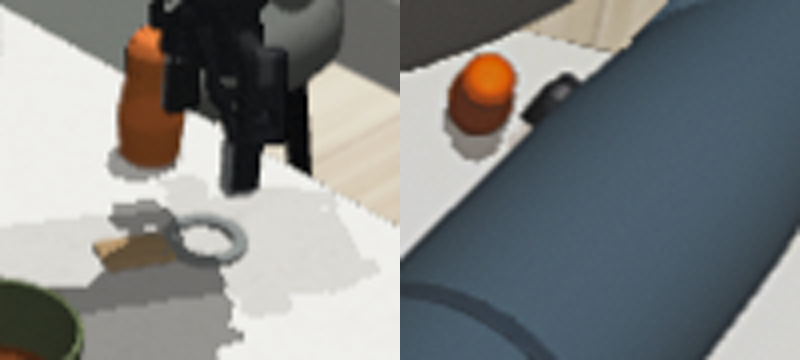

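>>> arm_command --offset '[[0,0,0.1],[0,0,0.3],[0,0,0.42],[0,0,0.42],[0,0,0.42]]' --delta_rot '[[0,0,0],[0,0,0],[0,0,0],[0,0,0],[0,0,0]]' --gripper '[0.55,0.55,0.55,0.55,0.55]'

```text
t: 7.35
position: [0.4238, -0.3251, 0.0097]
tool_rot: [0.342, 0.94, -0.0, 0.0]
contact_force: [-0.7, 0.5, -0.2]
gripper_width: 0.0662
grasp_force: 0.0
```

>>> arm_command --offset '[[0,0,0.03],[0,0,0.06],[0,0,0.06]]' --delta_rot '[[0,0,0],[0,0,0],[0,0,0]]' --gripper '[0.55,0.55,0.55]'

```text
t: 7.72
position: [0.4233, -0.3246, 0.0031]
tool_rot: [0.342, 0.94, 0.0, -0.0]
contact_force: [0.1, 0.2, 0.2]
gripper_width: 0.0662
grasp_force: 0.0
```

>>> arm_command --offset '[[0,0,0.02],[0,0,0.03],[0,0,0.03]]' --delta_rot '[[0,0,0],[0,0,0],[0,0,0]]' --gripper '[0.55,0.55,0.55]'

```text
t: 8.1
position: [0.4234, -0.3247, 0.0002]
tool_rot: [0.342, 0.94, 0.0, -0.0]
contact_force: [0.3, 0.2, -0.3]
gripper_width: 0.0661
grasp_force: 0.0
```

Run:
```python
from h import *
st()
im=viewer.get_image("scene"); w=pix(im,[.4245,-.3255,.01]).astype(int); f=im["frame"]
cv2.imwrite("pics/low.png",cv2.resize(f[w[1]-40:w[1]+25,w[0]-45:w[0]+45],(720,520),interpolation=cv2.INTER_CUBIC))
```

```text
{'t': np.float64(8.1), 'qpos': array([-7.732e-01,  4.831e-01, -4.045e-01,  6.834e-01,  1.000e-04,
       -7.530e-02]), 'position': array([ 4.234e-01, -3.247e-01,  2.000e-04]), 'tool_rot': array([ 3.419e-01,  9.397e-01,  1.000e-04, -1.000e-04]), 'contact_force': array([ 0.3465,  0.1838, -0.3254]), 'gripper_width': np.float64(0.0661), 'grasp_force': np.float64(0.0)}
```

View pics/low.png

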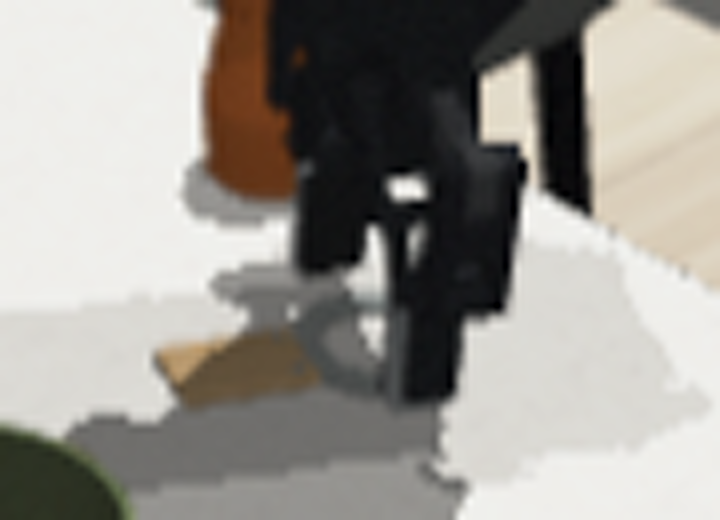

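The near finger stands just outside the ring, at about (430,390) in the crop, and I see no contact yet. I'll go lower in small steps.

>>> arm_command --offset '[[0,0,0.01],[0,0,0.02],[0,0,0.02]]' --delta_rot '[[0,0,0],[0,0,0],[0,0,0]]' --gripper '[0.55,0.55,0.55]'

```text
t: 8.52
position: [0.4234, -0.3247, -0.0018]
tool_rot: [0.342, 0.94, 0.0, -0.0]
contact_force: [-0.4, -0.7, -0.0]
gripper_width: 0.0659
grasp_force: 0.0
```

>>> arm_command --offset '[[0,0,0.01],[0,0,0.01]]' --delta_rot '[[0,0,0],[0,0,0]]' --gripper '[0.55,0.55]'

```text
t: 8.78
position: [0.4235, -0.3247, -0.0028]
tool_rot: [0.342, 0.94, 0.0, -0.0]
contact_force: [0.1, 0.8, 0.2]
gripper_width: 0.0662
grasp_force: 0.0
```

>>> arm_command --offset '[[0,0,0],[0,0,0],[0,0,0]]' --delta_rot '[[0,0,0],[0,0,0],[0,0,0]]' --gripper '[0.3,0.3,0.3]'

```text
t: 9.15
position: [0.4235, -0.3248, -0.0027]
tool_rot: [0.342, 0.94, 0.0, 0.0]
contact_force: [-0.7, -0.1, -0.4]
gripper_width: 0.0559
grasp_force: 0.0
```

>>> arm_command --offset '[[0,0,0],[0,0,0],[0,0,0],[0,0,0]]' --delta_rot '[[0,0,0],[0,0,0],[0,0,0],[0,0,0]]' --gripper '[-0.2,-0.2,-0.2,-0.2]'

```text
t: 9.65
position: [0.4236, -0.3248, -0.0017]
tool_rot: [0.342, 0.94, -0.0, 0.0]
contact_force: [-2.3, 1.5, 7.1]
gripper_width: 0.0477
grasp_force: 60.2
```

>>> arm_command --offset '[[0,0,-0.1],[0,0,-0.3],[0,0,-0.6],[0,0,-0.6]]' --delta_rot '[[0,0,0],[0,0,0],[0,0,0],[0,0,0]]' --gripper '[-0.2,-0.2,-0.2,-0.2]'

```text
t: 10.15
position: [0.4253, -0.3265, 0.0598]
tool_rot: [0.342, 0.94, -0.001, 0.002]
contact_force: [0.2, 0.0, -0.9]
gripper_width: 0.0476
grasp_force: 61.8
```

Run:
```python
from h import *
st()
im=viewer.get_image("scene"); w=pix(im,[.4245,-.3255,.06]).astype(int); f=im["frame"]
cv2.imwrite("pics/lift.png",cv2.resize(f[w[1]-40:w[1]+35,w[0]-50:w[0]+50],(800,600),interpolation=cv2.INTER_CUBIC))
```

```text
{'t': np.float64(10.15), 'qpos': array([-7.732e-01,  4.115e-01, -3.360e-01,  8.179e-01,  2.000e-04,
       -7.530e-02]), 'position': array([ 0.4253, -0.3265,  0.0598]), 'tool_rot': array([ 0.3419,  0.9397, -0.001 ,  0.0025]), 'contact_force': array([ 0.2399,  0.0335, -0.9061]), 'gripper_width': np.float64(0.0476), 'grasp_force': np.float64(61.7818)}
```

View pics/lift.png

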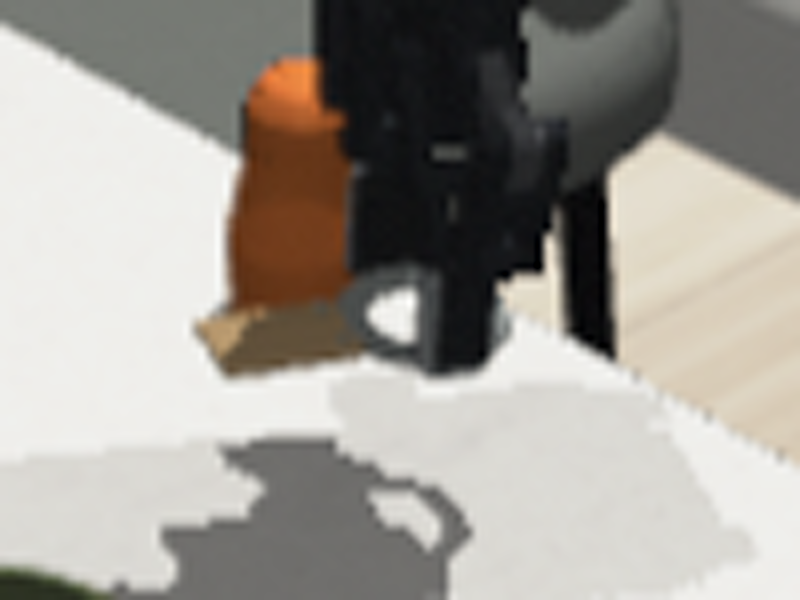

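```bash
cat > leaf.py <<'E'
from h import *
def leaf(zs,c="scene",rad=.12):
    s=arm.state(); im=viewer.get_image(c); P=pts(im); hsv=cv2.cvtColor(im["frame"],cv2.COLOR_BGR2HSV).astype(int)
    p=np.array(s["position"]); m=(np.linalg.norm(P[...,:2]-p[:2],axis=-1)<rad)&(abs(P[...,2]-zs)<.02)&(hsv[...,1]>60)&(hsv[...,0]>9)&(hsv[...,0]<30)
    n,l,stt,cen=cv2.connectedComponentsWithStats(m.astype(np.uint8)); k=1+np.argmax(stt[1:,4]); m=l==k
    v,u=np.where(m); d=np.c_[u,v,np.ones(len(u))]@np.linalg.inv(im["K"]).T@im["R"]; o=-im["R"].T@im["t"]
    Q=o+d*((zs-o[2])/d[:,2])[:,None]; w,V=np.linalg.eigh(np.cov(Q[:,:2].T)); a=V[:,1]
    R=Ro.from_quat(s["tool_rot"]).as_matrix()
    print("n",len(Q),"leaf c",np.round(Q[:,:2].mean(0),4),"depth mean",np.round(P[m].mean(0),4),"axis deg",np.degrees(np.arctan2(a[1],a[0])),"sd",np.sqrt(w),"tool x az",np.degrees(np.arctan2(R[1,0],R[0,0])),"rel tool",np.round(R.T@(np.append(Q[:,:2].mean(0),zs)-p),4))
    print("depth slope zrange",np.percentile(P[m][:,2],[5,50,95]))
E
python3 -c "
from leaf import *
leaf(.065)"
```

```text
n 184 leaf c [ 0.4803 -0.2542] depth mean [ 0.4808 -0.254   0.0645] axis deg -146.94853500526426 sd [0.00865946 0.02166683] tool x az 140.0132269850162 rel tool [ 0.0031  0.0907 -0.0067]
depth slope zrange [0.04689783 0.06381807 0.08256655]
```

```bash
sed -i 's/&(hsv\[...,0\]<30)/\&(hsv[...,0]<30)\&(np.hypot(P[...,0]-.489,P[...,1]+.245)>.04)/' leaf.py; python3 -c "
from leaf import *
leaf(.065)"
```

```text
n 119 leaf c [ 0.3885 -0.3004] depth mean [ 0.3902 -0.2995  0.0638] axis deg 141.33724821117266 sd [0.00800436 0.01242024] tool x az 140.01438166204488 rel tool [ 0.0426 -0.0037 -0.0077]
depth slope zrange [0.06166532 0.06369691 0.06606294]
```

>>> arm_command --offset '[[0,0,-0.3],[0,0,-0.65],[0,0,-1],[0,0,-1]]' --delta_rot '[[0,0,0],[0,0,0],[0,0,0],[0,0,0]]' --gripper '[-0.2,-0.2,-0.2,-0.2]'

```text
t: 10.8
position: [0.4246, -0.3259, 0.1589]
tool_rot: [0.342, 0.94, -0.001, 0.002]
contact_force: [1.1, -0.6, -1.4]
gripper_width: 0.0477
grasp_force: 62.0
```

>>> arm_command --offset '[[0,0,-0.3],[0.1,0.1,-0.6],[0.35,0.35,-0.9],[0.7,0.7,-1],[1,1,-1],[1,1,-1]]' --delta_rot '[[0,0,0],[0,0,0],[0,0,0],[0,0,0],[0,0,0],[0,0,0]]' --gripper '[-0.2,-0.2,-0.2,-0.2,-0.2,-0.2]'

```text
t: 11.55
position: [0.4097, -0.1811, 0.2555]
tool_rot: [0.34, 0.94, 0.001, -0.002]
contact_force: [0.4, 0.2, -1.8]
gripper_width: 0.0476
grasp_force: 62.0
```

>>> arm_command --offset '[[0.2,0.2,-0.2],[0.6,0.6,-0.2],[0.9,0.9,-0.2],[1,1,-0.2]]' --delta_rot '[[0,0,0],[0,0,0],[0,0,0],[0,0,0]]' --gripper '[-0.2,-0.2,-0.2,-0.2]'

```text
t: 12.05
position: [0.3981, -0.042, 0.2759]
tool_rot: [0.341, 0.94, -0.0, -0.001]
contact_force: [0.5, -0.0, -0.3]
gripper_width: 0.0479
grasp_force: 62.0
```

>>> arm_command --offset '[[0.1,0.2,0],[0.2,0.5,0],[0.3,0.8,0],[0.35,1,0],[0.35,1,0]]' --delta_rot '[[0,0,0.15],[0,0,0.35],[0,0,0.55],[0,0,0.69],[0,0,0.69]]' --gripper '[-0.2,-0.2,-0.2,-0.2,-0.2]'

```text
t: 12.68
position: [0.437, 0.0559, 0.2761]
tool_rot: [0.58, 0.814, -0.001, -0.0]
contact_force: [-0.6, 0.6, -1.1]
gripper_width: 0.0478
grasp_force: 62.1
```

```bash
python3 -c "
from leaf import *
s=st(); leaf(s['position'][2]+.005); leaf(s['position'][2]+.005,'top')"
```

```text
{'t': np.float64(12.675), 'qpos': array([-1.6600e-02,  9.5400e-02, -1.7000e-01,  1.3069e+00, -6.0000e-04,
        1.2216e+00]), 'position': array([0.437 , 0.0559, 0.2761]), 'tool_rot': array([ 5.803e-01,  8.144e-01, -7.000e-04, -4.000e-04]), 'contact_force': array([-0.621 ,  0.5543, -1.0575]), 'gripper_width': np.float64(0.0478), 'grasp_force': np.float64(62.0535)}
n 86 leaf c [0.4196 0.0947] depth mean [0.4182 0.0935 0.2818] axis deg 87.23303934433774 sd [0.01001571 0.01280085] tool x az 109.05616485240662 rel tool [ 0.0424 -0.0037 -0.005 ]
depth slope zrange [0.2790931  0.28184965 0.28405932]
n 81 leaf c [0.4193 0.087 ] depth mean [0.4193 0.0869 0.2813] axis deg 90.39077203104972 sd [0.00508622 0.00623037] tool x az 109.04206454921702 rel tool [ 0.0355 -0.0059 -0.0049]
depth slope zrange [0.2787581  0.28122358 0.28388132]
```

>>> arm_command --offset '[[0.07,0.12,0],[0.14,0.25,0.1],[0.14,0.25,0.4],[0.14,0.25,0.7],[0.14,0.25,0.8],[0.14,0.25,0.8]]' --delta_rot '[[0,0,0],[0,0,0],[0,0,0],[0,0,0],[0,0,0],[0,0,0]]' --gripper '[-0.2,-0.2,-0.2,-0.2,-0.2,-0.2]'

```text
t: 13.52
position: [0.455, 0.0776, 0.1968]
tool_rot: [0.581, 0.814, -0.0, -0.001]
contact_force: [-0.5, 0.2, 0.3]
gripper_width: 0.0477
grasp_force: 62.0
```

Run:
```python
from leaf import *
s=st(); leaf(s["position"][2]+.005)
o=[]
for c in("scene","top"):
    im=viewer.get_image(c); w=pix(im,[.455,.075,.18]).astype(int); f=im["frame"]
    o.append(cv2.resize(f[w[1]-40:w[1]+40,w[0]-40:w[0]+40],(400,400),interpolation=cv2.INTER_CUBIC))
cv2.imwrite("pics/over.png",np.hstack(o))
```

```text
{'t': np.float64(13.525), 'qpos': array([ 3.1300e-02,  1.6510e-01, -2.9520e-01,  1.1119e+00,  1.0000e-04,
        1.2708e+00]), 'position': array([0.455 , 0.0776, 0.1968]), 'tool_rot': array([ 5.809e-01,  8.140e-01, -4.000e-04, -6.000e-04]), 'contact_force': array([-0.4642,  0.2073,  0.3301]), 'gripper_width': np.float64(0.0477), 'grasp_force': np.float64(62.048)}
n 78 leaf c [0.4381 0.1161] depth mean [0.4371 0.1153 0.2023] axis deg 86.7099392806679 sd [0.0092396  0.01190294] tool x az 108.97795693269572 rel tool [ 0.0419 -0.0035 -0.005 ]
depth slope zrange [0.19973833 0.2023073  0.20501227]
```

View pics/over.png

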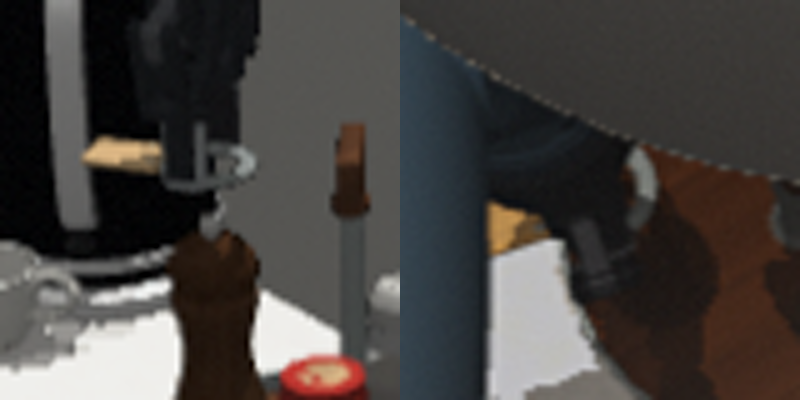

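The ring, centred at about (210,165) in the left crop, hangs right above the knob at (212,215). Now I'll lower it.

>>> arm_command --offset '[[0,0,0.1],[0,0,0.2],[0,0,0.3],[0,0,0.35],[0,0,0.35]]' --delta_rot '[[0,0,0],[0,0,0],[0,0,0],[0,0,0],[0,0,0]]' --gripper '[-0.2,-0.2,-0.2,-0.2,-0.2]'

```text
t: 14.3
position: [0.4548, 0.0774, 0.1617]
tool_rot: [0.581, 0.814, -0.0, -0.0]
contact_force: [-0.9, -0.1, -0.7]
gripper_width: 0.0479
grasp_force: 62.1
```

>>> arm_command --offset '[[0,0,0.01],[0,0,0.02],[0,0,0.02]]' --delta_rot '[[0,0,0],[0,0,0],[0,0,0]]' --gripper '[-0.2,-0.2,-0.2]'

```text
t: 14.68
position: [0.4555, 0.0775, 0.1604]
tool_rot: [0.581, 0.814, 0.0, 0.0]
contact_force: [0.1, 0.1, -1.1]
gripper_width: 0.0477
grasp_force: 62.1
```

>>> arm_command --offset '[[0,0,0],[0,0,0],[0,0,0],[0,0,0],[0,0,0],[0,0,0],[0,0,0]]' --delta_rot '[[0,0,0],[0,0,0],[0,0,0],[0,0,0],[0,0,0],[0,0,0],[0,0,0]]' --gripper '[0.2,0.25,0.3,0.4,0.5,0.6,0.6]'

```text
t: 15.55
position: [0.4553, 0.0774, 0.1603]
tool_rot: [0.581, 0.814, 0.0, -0.0]
contact_force: [0.3, -0.3, 0.1]
gripper_width: 0.0685
grasp_force: 0.0
```

Run:
```python
from leaf import *
s=st(); leaf(.163)
im=viewer.get_image("scene"); w=pix(im,[.455,.075,.16]).astype(int); f=im["frame"]
cv2.imwrite("pics/rel.png",cv2.resize(f[w[1]-40:w[1]+40,w[0]-40:w[0]+40],(400,400),interpolation=cv2.INTER_CUBIC))
```

```text
{'t': np.float64(15.55), 'qpos': array([ 3.0900e-02,  1.8760e-01, -3.6580e-01,  1.0173e+00,  1.0000e-04,
        1.2707e+00]), 'position': array([0.4553, 0.0774, 0.1603]), 'tool_rot': array([ 0.581 ,  0.8139,  0.    , -0.    ]), 'contact_force': array([ 0.3262, -0.2917,  0.1163]), 'gripper_width': np.float64(0.0685), 'grasp_force': np.float64(0.0)}
n 116 leaf c [0.4227 0.0434] depth mean [0.4411 0.0587 0.1516] axis deg 170.44518919046436 sd [0.01146661 0.01336659] tool x az 108.96254149615766 rel tool [-0.0215 -0.0419 -0.0027]
depth slope zrange [0.1444091  0.15170241 0.1585014 ]
```

View pics/rel.png

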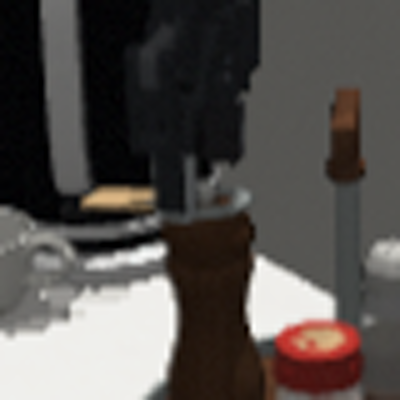

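The ring lies level on the head with the knob showing in its hole at about (208,185). Lifting off.

>>> arm_command --offset '[[0,0,-0.05],[0,0,-0.12],[0,0,-0.25],[0,0,-0.5],[0,0,-0.8],[0,0,-1]]' --delta_rot '[[0,0,0],[0,0,0],[0,0,0],[0,0,0],[0,0,0],[0,0,0]]' --gripper '[0.6,0.7,0.7,0.7,0.7,0.7]'

```text
t: 16.4
position: [0.456, 0.0774, 0.2628]
tool_rot: [0.581, 0.814, 0.001, 0.001]
contact_force: [0.1, 0.6, 0.2]
gripper_width: 0.0729
grasp_force: 0.0
```

>>> arm_command --offset '[[0,0,-0.4],[0,0,-0.6],[0,0,-0.6]]' --delta_rot '[[0,0,0.25],[0,0,0.5],[0,0,0.6]]' --gripper '[0.3,0.3,0.3]'

```text
t: 16.77
position: [0.4566, 0.0774, 0.3234]
tool_rot: [0.756, 0.654, 0.002, 0.002]
contact_force: [0.9, -0.4, -0.7]
gripper_width: 0.0555
grasp_force: 0.0
```

```bash
cat > deck.py <<'E'
from h import *
from scipy.optimize import least_squares
AX=np.array([.480,-.001])
def look():
    out={}
    for c in("scene","top"):
        im=viewer.get_image(c); P=pts(im); z=P[...,2]; f=im["frame"]; hsv=cv2.cvtColor(f,cv2.COLOR_BGR2HSV).astype(int)
        r=np.hypot(*(P[...,:2]-AX).transpose(2,0,1))
        m=(r>.109)&(r<.132)&(z>.032)&(z<.039)&(hsv[...,1]<90); Q=P[m]
        s=least_squares(lambda p:np.hypot(*(Q[:,:2]-p).T)-.1205,AX,loss="soft_l1",f_scale=.0015)
        print(c,"axis",np.round(s.x,4),len(Q),round(np.abs(s.fun).mean(),4))
        # ring tag: grey/steel & leaf around z .16
        h=(r>.02)&(r<.175)&(z>.152)&(z<.172)
        leafm=h&(hsv[...,1]>60)&(hsv[...,2]>110)&(hsv[...,0]>8)&(hsv[...,0]<30)
        st_=h&(hsv[...,1]<60)
        for n,mm in(("leaf",leafm),("steel",st_)):
            if mm.sum(): print("  ",n,mm.sum(),np.round(np.median(P[mm],0),4))
        # mill body below head: dark wood between z .05 and .15
        b=(r>.03)&(r<.12)&(z>.134)&(z<.1555)
        if b.sum(): print("   head",b.sum(),np.round(P[b].mean(0),4))
        t=(r>.127)&(r<.156)&(z<.02)&(hsv[...,1]>90)&(P[...,0]<.42)
        if t.sum(): d=P[t][:,:2].mean(0)-AX; print("   tongue",t.sum(),np.round(P[t].mean(0),4),"az",np.degrees(np.arctan2(d[1],d[0]))%360)
        out[c]=im
    return out
if __name__=="__main__":
    st(); ims=look()
    for q in("pepper_mill","ring_tag","handle_grip"):
        for c in ims: print(q,c,[(np.round(d["location"],3).tolist(),round(d["conf"],2)) for d in models.recognise(q,c)[:2]])
E
python3 deck.py
```

```text
{'t': np.float64(16.775), 'qpos': array([ 3.0800e-02,  1.3390e-01, -4.6000e-03,  1.4270e+00,  1.0000e-04,
        1.7456e+00]), 'position': array([0.4566, 0.0774, 0.3234]), 'tool_rot': array([0.7561, 0.6544, 0.0021, 0.0016]), 'contact_force': array([ 0.8875, -0.3545, -0.7147]), 'gripper_width': np.float64(0.0555), 'grasp_force': np.float64(0.0)}
scene axis [ 0.4789 -0.0022] 266 0.002
   leaf 48 [0.4386 0.1141 0.1582]
   steel 86 [0.4502 0.0689 0.163 ]
   head 145 [0.4402 0.059  0.1466]
   tongue 33 [ 0.3493 -0.0522  0.0076] az 201.40928356441455
top axis [ 0.4818 -0.0006] 229 0.0012
   leaf 127 [0.4365 0.1151 0.1578]
   steel 249 [0.4545 0.0739 0.1611]
   head 94 [0.4456 0.0651 0.1498]
   tongue 44 [ 0.3505 -0.0478  0.0071] az 199.8530392409917
pepper_mill scene [([0.433, 0.057, 0.092], 0.64)]
pepper_mill top [([0.443, 0.063, 0.094], 0.57)]
ring_tag scene []
ring_tag top [([0.446, 0.086, 0.161], 0.66), ([0.311, -0.213, 0.011], 0.3)]
handle_grip scene [([0.439, -0.019, 0.022], 0.78)]
handle_grip top [([0.438, 0.004, 0.023], 0.6), ([0.408, -0.034, 0.128], 0.22)]
```

>>> arm_command --offset '[[-0.2,0.1,0],[-0.45,0.2,0],[-0.75,0.34,0],[-0.75,0.34,0],[-0.75,0.34,0]]' --delta_rot '[[0,0,0.15],[0,0,0.35],[0,0,0.54],[0,0,0.7],[0,0,0.7]]' --gripper '[0.2,0.2,0.2,0.2,0.2]'

```text
t: 17.8
position: [0.4784, -0.0019, 0.32]
tool_rot: [0.904, 0.427, -0.0, -0.0]
contact_force: [-0.2, -0.6, 0.2]
gripper_width: 0.0509
grasp_force: 0.0
```

>>> arm_command --offset '[[0,0,0.15],[0,0,0.35],[0,0,0.5],[0,0,0.5]]' --delta_rot '[[0,0,0.17],[0,0,0.34],[0,0,0.34],[0,0,0.34]]' --gripper '[0.2,0.2,0.2,0.2]'

```text
t: 18.3
position: [0.4774, -0.0011, 0.2692]
tool_rot: [0.953, 0.303, -0.001, -0.001]
contact_force: [-0.9, 0.5, -0.3]
gripper_width: 0.0513
grasp_force: 0.0
```

Run:
```python
from h import *
s=st(); R=Ro.from_quat(s["tool_rot"]).as_matrix()
print("y az",np.degrees(np.arctan2(R[1,1],R[0,1])), "delta tool", np.round(R.T@(np.array([.480,-.0012,.196])-s["position"]),4))
im=viewer.get_image("scene"); w=pix(im,[.48,0,.22]).astype(int); f=im["frame"]
cv2.imwrite("pics/grip.png",cv2.resize(f[w[1]-40:w[1]+40,w[0]-40:w[0]+40],(480,480),interpolation=cv2.INTER_CUBIC))
```

```text
{'t': np.float64(18.3), 'qpos': array([-1.3530e-01,  1.7220e-01, -9.7700e-02,  1.3036e+00,  1.0000e-04,
        2.3899e+00]), 'position': array([ 0.4774, -0.0011,  0.2692]), 'tool_rot': array([ 9.529e-01,  3.033e-01, -1.200e-03, -6.000e-04]), 'contact_force': array([-0.8542,  0.506 , -0.2796]), 'gripper_width': np.float64(0.0513), 'grasp_force': np.float64(0.0)}
y az -54.682981697268325 delta tool [0.0022 0.0018 0.0732]
```

View pics/grip.png

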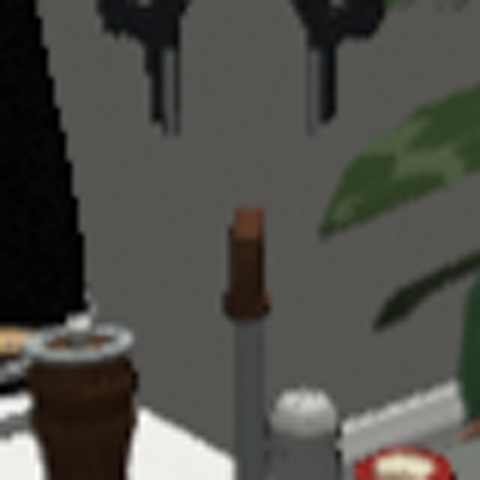

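The fingers at x 173 and 315 stand either side of the bar at 247, end-on and aligned, and the ring sits on the knob at (80,335). I'll descend and grip.

>>> arm_command --offset '[[0.02,0.02,0.15],[0.02,0.02,0.4],[0.02,0.02,0.6],[0.02,0.02,0.73],[0.02,0.02,0.73],[0.02,0.02,0.73]]' --delta_rot '[[0,0,0],[0,0,0],[0,0,0],[0,0,0],[0,0,0],[0,0,0]]' --gripper '[0.2,0.2,0.2,0.2,0.2,0.2]'

```text
t: 19.1
position: [0.4818, -0.0022, 0.198]
tool_rot: [0.953, 0.302, 0.001, 0.0]
contact_force: [-0.2, 0.5, 0.4]
gripper_width: 0.0512
grasp_force: 0.0
```

>>> arm_command --offset '[[0,0,0],[0,0,0],[0,0,0],[0,0,0],[0,0,0],[0,0,0],[0,0,0],[0,0,0]]' --delta_rot '[[0,0,0],[0,0,0],[0,0,0],[0,0,0],[0,0,0],[0,0,0],[0,0,0],[0,0,0]]' --gripper '[0,-0.2,-0.4,-0.5,-0.6,-0.8,-0.8,-0.8]'

```text
t: 20.1
position: [0.4799, -0.0002, 0.1975]
tool_rot: [0.953, 0.303, -0.0, -0.002]
contact_force: [-4.5, 7.1, 6.8]
gripper_width: 0.0132
grasp_force: 60.6
```

>>> arm_command --offset '[[0,-0.01,0],[0,-0.015,0],[0,-0.015,0],[0,-0.015,0],[0,-0.015,0],[0,-0.015,0],[0,-0.015,0],[0,-0.015,0],[0,-0.015,0],[0,-0.015,0],[0,-0.015,0],[0,-0.015,0],[0,-0.015,0],[0,-0.015,0],[0,-0.015,0],[0,-0.015,0],[0,-0.015,0],[0,-0.015,0],[0,-0.015,0],[0,-0.015,0]]' --delta_rot '[[0,0,-0.01],[0,0,-0.03],[0,0,-0.06],[0,0,-0.1],[0,0,-0.15],[0,0,-0.21],[0,0,-0.28],[0,0,-0.35],[0,0,-0.42],[0,0,-0.5],[0,0,-0.57],[0,0,-0.64],[0,0,-0.71],[0,0,-0.78],[0,0,-0.84],[0,0,-0.9],[0,0,-0.94],[0,0,-0.97],[0,0,-0.99],[0,0,-1]]' --gripper '[-0.8,-0.8,-0.8,-0.8,-0.8,-0.8,-0.8,-0.8,-0.8,-0.8,-0.8,-0.8,-0.8,-0.8,-0.8,-0.8,-0.8,-0.8,-0.8,-0.8]'

```text
t: 22.6
position: [0.4802, -0.0005, 0.1974]
tool_rot: [0.765, 0.644, 0.0, -0.0]
contact_force: [-2.6, 4.0, 5.9]
gripper_width: 0.013
grasp_force: 60.7
```

```bash
python3 deck.py
```

```text
{'t': np.float64(22.6), 'qpos': array([-1.3380e-01,  2.0040e-01, -2.4970e-01,  1.1211e+00,  9.0000e-04,
        1.6077e+00]), 'position': array([ 0.4802, -0.0005,  0.1974]), 'tool_rot': array([ 7.648e-01,  6.443e-01,  2.000e-04, -4.000e-04]), 'contact_force': array([-2.5741,  4.0323,  5.8796]), 'gripper_width': np.float64(0.013), 'grasp_force': np.float64(60.6798)}
scene axis [ 0.479  -0.0026] 264 0.002
   leaf 70 [0.3666 0.0494 0.1585]
   steel 122 [0.4014 0.0289 0.162 ]
   head 148 [0.3964 0.0168 0.1458]
   tongue 35 [ 0.3488 -0.0522  0.0075] az 201.3300879538706
top axis [4.814e-01 3.000e-04] 142 0.0011
   steel 106 [0.4048 0.0179 0.1639]
   head 52 [0.4039 0.0113 0.1481]
   tongue 7 [ 0.3575 -0.0469  0.0058] az 200.5588200236922
pepper_mill scene [([0.392, 0.015, 0.088], 0.97)]
pepper_mill top [([0.397, 0.016, 0.076], 0.71)]
ring_tag scene [([0.446, -0.084, 0.087], 0.65), ([0.386, 0.043, 0.159], 0.51)]
ring_tag top []
handle_grip scene [([0.452, -0.018, 0.021], 0.78)]
handle_grip top [([0.428, -0.032, 0.022], 0.81), ([0.261, -0.373, -0.001], 0.54)]
```

>>> arm_command --offset '[[0,0,0],[0,0,0],[0,0,0],[0,0,0],[0,0,0],[0,0,0],[0,0,0],[0,0,0],[0,0,0],[0,0,0],[0,0,0],[0,0,0],[0,0,0],[0,0,0],[0,0,0],[0,0,0],[0,0,0],[0,0,0],[0,0,0],[0,0,0]]' --delta_rot '[[0,0,-0.01],[0,0,-0.03],[0,0,-0.06],[0,0,-0.1],[0,0,-0.15],[0,0,-0.21],[0,0,-0.28],[0,0,-0.35],[0,0,-0.42],[0,0,-0.5],[0,0,-0.57],[0,0,-0.64],[0,0,-0.71],[0,0,-0.78],[0,0,-0.84],[0,0,-0.9],[0,0,-0.94],[0,0,-0.97],[0,0,-0.99],[0,0,-1]]' --gripper '[-0.8,-0.8,-0.8,-0.8,-0.8,-0.8,-0.8,-0.8,-0.8,-0.8,-0.8,-0.8,-0.8,-0.8,-0.8,-0.8,-0.8,-0.8,-0.8,-0.8]'

```text
t: 25.5
position: [0.4806, -0.0005, 0.1974]
tool_rot: [0.46, 0.888, 0.001, -0.0]
contact_force: [-1.8, 5.7, 3.9]
gripper_width: 0.0132
grasp_force: 60.5
```

Run:
```python
from deck import *
s=st(); ims=look(); f0=np.load("scene.npz")
for c,im in ims.items():
    P=pts(im); z=P[...,2]; f=im["frame"]; hsv=cv2.cvtColor(f,cv2.COLOR_BGR2HSV).astype(int)
    for lo,hi in((.172,.182),(.166,.182)):
        m=(np.hypot(P[...,0]-.407,P[...,1]+.028)<.022)&(z>lo)&(z<hi)
        if m.sum(): print(c,"knob",lo,m.sum(),np.round(P[m].mean(0),4))
    # mill silhouette mid column at several heights -> centre azimuth as seen from camera
    mk=models.cut_out("pepper_mill",c)
    if mk:
        M=mk[0]["mask"]; Q=P[M]; print(c,"mask",M.sum(),mk[0]["conf"])
        for a,b in((.04,.07),(.07,.1),(.1,.13),(.13,.15)):
            q=Q[(Q[:,2]>a)&(Q[:,2]<b)]
            if len(q)>15:
                e=least_squares(lambda p:np.hypot(*(q[:,:2]-p[:2]).T)-p[2],[.407,-.028,.024],loss="soft_l1",f_scale=.002).x; print("  circle",a,np.round(e,4),"az",np.degrees(np.arctan2(e[1]+.001,e[0]-.480))%360)
w=pix(ims["scene"],[.42,-.02,.1]).astype(int); f=ims["scene"]["frame"]
```

```text
{'t': np.float64(25.5), 'qpos': array([-1.3370e-01,  2.0050e-01, -2.4950e-01,  1.1205e+00,  1.0000e-03,
        8.2230e-01]), 'position': array([ 0.4806, -0.0005,  0.1974]), 'tool_rot': array([ 4.600e-01,  8.879e-01,  5.000e-04, -0.000e+00]), 'contact_force': array([-1.7962,  5.7129,  3.8531]), 'gripper_width': np.float64(0.0132), 'grasp_force': np.float64(60.5042)}
scene axis [ 0.4791 -0.002 ] 251 0.0019
   steel 131 [ 0.4038 -0.0301  0.1614]
   head 91 [ 0.3987 -0.0477  0.1462]
   tongue 32 [ 0.348  -0.0523  0.0074] az 201.23606580111795
top axis [4.815e-01 2.000e-04] 123 0.0011
   steel 262 [ 0.406  -0.027   0.1608]
   head 66 [ 0.3944 -0.0327  0.1518]
   tongue 1 [ 0.3581 -0.0419  0.0074] az 198.55093693170556
scene knob 0.172 7 [ 0.404  -0.0305  0.1735]
scene knob 0.166 26 [ 0.4103 -0.0352  0.1695]
scene mask 890 0.64
  circle 0.04 [ 0.4104 -0.03    0.0263] az 202.63802047358254
  circle 0.07 [ 0.4089 -0.0303  0.0204] az 202.41714046038715
  circle 0.1 [ 0.4298 -0.0094  0.0486] az 189.51086852947157
  circle 0.13 [ 0.4072 -0.0323  0.021 ] az 203.26429201619018
top knob 0.172 9 [ 0.4078 -0.0293  0.1736]
top knob 0.166 41 [ 0.4126 -0.0327  0.1696]
top mask 229 0.85
  circle 0.04 [ 0.4112 -0.0287  0.0261] az 201.94623480866548
```

```bash
cat > fin.py <<'E'
from h import *
from scipy.optimize import least_squares
def avg(c,n=5):
    L=[viewer.get_image(c) for _ in range(n)]; im=dict(L[0]); Z=np.stack([l["z_map"] for l in L]); im["z_map"]=np.median(Z,0); im["frame"]=np.mean([l["frame"] for l in L],0).astype(np.uint8); return im
def plane(im,uv,z):
    d=np.c_[uv,np.ones(len(uv))]@np.linalg.inv(im["K"]).T@im["R"]; o=-im["R"].T@im["t"]; return (o+d*((z-o[2])/d[:,2])[:,None])[:,:2]
def ana(im,name,th):
    P=pts(im); z=P[...,2]; hsv=cv2.cvtColor(im["frame"],cv2.COLOR_BGR2HSV).astype(int); A0=np.array([.480,-.001]); r=np.hypot(*(P[...,:2]-A0).transpose(2,0,1))
    Q=P[(r>.109)&(r<.132)&(z>.032)&(z<.039)&(hsv[...,1]<90)][:,:2]
    A=least_squares(lambda p:np.hypot(*(Q-p).T)-.1205,A0,loss="soft_l1",f_scale=.0015).x
    az=lambda p:round(np.degrees(np.arctan2(p[1]-A[1],p[0]-A[0]))%360,2)
    print(name,"axis",np.round(A,4))
    t=(r>.122)&(r<.17)&(z<.022)&(hsv[...,1]>80)&(P[...,0]<.42); v,u=np.where(t)
    if len(u)>8:
        q=plane(im,np.c_[u,v],.007); rr=np.hypot(*(q-A).T); k=(rr>.127)&(rr<.15); top=P[t][(z[t]>.0055)][:,:2]
        print("  tongue n",k.sum(),"plane az",az(q[k].mean(0)),"topface depth az",az(top.mean(0)),len(top), "az spread",np.round(np.percentile([az(p) for p in q[k]],[5,95]),1))
    g=A+.078*np.array([np.cos(th),np.sin(th)]); d=np.hypot(*(P[...,:2]-g).transpose(2,0,1)); wood=(hsv[...,1]>70)&(hsv[...,2]<130)
    for a,b,R in((.028,.036,.029),(.06,.12,None),(.13,.15,.025)):
        q=P[(d<.036)&(z>a)&(z<b)&wood][:,:2]
        if len(q)<12: continue
        f=(lambda p:np.hypot(*(q-p[:2]).T)-(R or p[2])); e=least_squares(f,[*g,.022],loss="soft_l1",f_scale=.0015).x
        print("  mill",a,len(q),np.round(e,4),"az",az(e[:2]),"r",round(np.hypot(*(e[:2]-A)),4))
    k=P[(d<.02)&(z>.1705)&(z<.18)&(hsv[...,1]<60)]
    if len(k): print("  knob",len(k),np.round(k.mean(0),4),"az",az(k.mean(0)),"r",np.hypot(*(k.mean(0)[:2]-A)))
if __name__=="__main__":
    for c in("scene","top"):
        ana(dict(np.load(c+".npz")),c+" initial",np.radians(110)); ana(avg(c),c+" now",np.radians(201))
E
python3 fin.py
```

```text
scene initial axis [ 0.4786 -0.0023]
  tongue n 28 plane az 200.99 topface depth az 203.49 50 az spread [198.4 203.5]
  mill 0.028 62 [0.4536 0.0692 0.022 ] az 109.32 r 0.0757
  mill 0.06 314 [0.4535 0.0707 0.022 ] az 108.99 r 0.0772
  mill 0.13 114 [0.4544 0.072  0.022 ] az 108.06 r 0.0782
  knob 7 [0.4523 0.0711 0.1727] az 109.72 r 0.07798854554681166
scene now axis [ 0.4798 -0.0018]
  tongue n 29 plane az 200.85 topface depth az 202.29 52 az spread [198.  203.5]
  mill 0.028 59 [ 0.4113 -0.0294  0.022 ] az 201.98 r 0.0738
  mill 0.06 367 [ 0.4103 -0.0291  0.0225] az 201.49 r 0.0746
  mill 0.13 85 [ 0.4086 -0.0283  0.022 ] az 200.46 r 0.076
  knob 9 [ 0.4053 -0.0311  0.1728] az 201.49 r 0.07999132036564506
top initial axis [ 0.4818 -0.0007]
  tongue n 47 plane az 199.68 topface depth az 199.61 40 az spread [197.4 202.1]
  mill 0.028 16 [0.4537 0.0705 0.022 ] az 111.5 r 0.0765
  mill 0.06 28 [0.4523 0.0775 0.0304] az 110.59 r 0.0836
  mill 0.13 28 [0.4554 0.0735 0.022 ] az 109.57 r 0.0788
  knob 13 [0.4534 0.0728 0.1731] az 111.11 r 0.07879078065496362
top now axis [4.816e-01 3.000e-04]
  mill 0.028 12 [ 0.4124 -0.0286  0.022 ] az 202.64 r 0.075
  mill 0.13 14 [ 0.408  -0.0281  0.022 ] az 201.1 r 0.0789
  knob 18 [ 0.4077 -0.0283  0.172 ] az 201.15 r 0.07923764690780191
```

>>> arm_command --offset '[[0,0,0],[0,0,0],[0,0,0],[0,0,0],[0,0,0],[0,0,0],[0,0,0],[0,0,0]]' --delta_rot '[[0,0,0.01],[0,0,0.02],[0,0,0.02],[0,0,0.02],[0,0,0.02],[0,0,0.02],[0,0,0.02],[0,0,0.02]]' --gripper '[-0.8,-0.8,-0.8,-0.8,-0.8,-0.8,-0.8,-0.8]'

```text
t: 27.2
position: [0.4806, -0.0005, 0.1975]
tool_rot: [0.467, 0.884, 0.0, 0.0]
contact_force: [-2.7, 5.2, 3.3]
gripper_width: 0.0132
grasp_force: 60.5
```

Run:
```python
from fin import *
st()
for c in("scene","top"): ana(avg(c,3),c,np.radians(200.5))
for q in("spice_jar_a","salt_shaker"): print(q,[(np.round(d["location"],3).tolist(),round(d["conf"],2)) for d in models.recognise(q,"scene")[:3]])
```

```text
{'t': np.float64(27.2), 'qpos': array([-1.3370e-01,  2.0050e-01, -2.4950e-01,  1.1205e+00,  9.0000e-04,
        8.3810e-01]), 'position': array([ 0.4806, -0.0005,  0.1975]), 'tool_rot': array([4.670e-01, 8.843e-01, 5.000e-04, 0.000e+00]), 'contact_force': array([-2.7217,  5.1529,  3.2692]), 'gripper_width': np.float64(0.0132), 'grasp_force': np.float64(60.5181)}
scene axis [ 0.4796 -0.0018]
  tongue n 29 plane az 200.89 topface depth az 201.99 58 az spread [198.  203.5]
  mill 0.028 63 [ 0.4109 -0.0286  0.022 ] az 201.33 r 0.0737
  mill 0.06 366 [ 0.4095 -0.0284  0.022 ] az 200.83 r 0.0749
  mill 0.13 86 [ 0.4084 -0.0273  0.022 ] az 199.76 r 0.0756
  knob 11 [ 0.4056 -0.03    0.1724] az 200.87 r 0.07918537072686396
top axis [4.815e-01 4.000e-04]
  tongue n 11 plane az 199.84 topface depth az 200.05 7 az spread [198.2 202.2]
  knob 16 [ 0.4075 -0.0277  0.1718] az 200.74 r 0.07915085564980362
spice_jar_a [([0.534, -0.002, 0.092], 0.88), ([0.501, -0.077, 0.085], 0.72)]
salt_shaker [([0.446, 0.062, 0.073], 0.97), ([0.479, -0.254, 0.046], 0.63)]
```

```bash
python3 -c "
from h import *
print(arm.sign_off())"
```

```text
the job is handed in; nothing more can be done
None
```

The job is handed in: the ring tag hangs on the mill's knob, the carousel is turned so the mill lines up with the tongue to within about 1° by my measurement, and the arm is still gripping the bar handle and holding it there.

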